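Oil the die block and draw the punch clear of its sheet slot

TASK

Take the oiler from its wooden stand and press its tip onto the die block's two spring oil points until each gives, first the upper one on the guide plate between the punches, then the lower one on the ledge, and stand the oiler back in its stand. Then draw the punch with the tall drum-shaped knob straight up, without levering or forcing it against its bore, until the dark groove round its shank is level with the top of the guide plate, and finish while still holding it there so that sheet metal can be slid in under it. Leave the other punch (wide, low cap) fully down and do not disturb the other things on the bench.

Things in the scene. Friction and masses are not known exactly. Their poses are not given: they have to be found in the camera images.
- die: Steel punch-and-die block, fixed. Origin: centre of its underside; y along the row of bores, z up. Dark lower die 80 (x) x 220 (y) x 30 mm; over it a sheet slot 10 mm high, open to front and back; over that the bright guide plate. Two vertical bores 17.5 mm wide at x 0, y +40 and -40 mm, through the guide plate and 20 mm into the die (floor at z 10 mm). The die forms 35 mm ledges at both y ends.
- guide_top (a point): Centre of the top face of the bright guide plate (80 x 150 x 35 mm, top 75 mm above the bench, bolt heads 3 mm high near its corners), midway between the bores; axes as the die block's.
- punch: The punch to draw: steel, about 0.15 to 0.31 kg, loose in one of the bores (which one varies), standing on the bore's floor. Origin at the centre of its foot, z up along it. Shank 16 mm in diameter; on top a drum-shaped knob 26 mm in diameter, 83 to 115 mm above the foot, its underside 18 mm above the guide plate when down.
- punch_knob (a point): Centre of the drum knob, half-way up it, 99 mm above the foot (109 mm above the bench when down). Gripped from above with the fingers closing across the row (along the die's x), the fingers clear the other punch.
- punch_groove (a point): Centre of the dark groove round the punch's shank (3 mm wide), 25 mm above its foot; at the start hidden in the block, 40 mm below the guide plate's top.
- punch_foot (a point): Centre of the foot of the punch.
- other_punch: The punch to leave alone, in the other bore: same shank, but a low cap 34 mm in diameter, 77 to 89 mm above its foot. Origin at the centre of its foot.
- upper_point_top (a point): Centre of the top face of the upper oil point when it is up: brass button 14 mm diameter, standing 5 mm proud of the guide plate's top, midway between the bores (80 mm above the bench). Moves down with the button.
- upper_point (a joint): Travel of the upper oil point, m: 0 up, 0.004 fully pressed; it springs back. About 0.8 N starts it, 4 N presses it fully; it counts as given way beyond half its travel.
- lower_point_top (a point): The same for the lower oil point: an equal brass button on the die's ledge at the die's y = -93 mm, x 0, top 35 mm above the bench.
- lower_point (a joint): Travel of the lower oil point, as for the upper one.
- stand: Light wooden block 64 x 64 x 85 mm, fixed, origin at the centre of its underside, with a vertical round hole 18 mm in diameter through its top centre in which the oiler stands.
- oiler: The oiler: 130 mm long, 50 g, origin at its tip, z up along it. Steel stem 5 mm wide at the tip to 10 mm wide, 70 mm long; collar 32 mm diameter x 6 mm (70 to 76 mm above the tip) which rests on the stand's top and keeps it upright; above it a round black handle 18 mm in diameter, 76 to 130 mm above the tip.
- oiler_grip (a point): Point on the oiler's axis, 104 mm above its tip, mid-handle: where to hold it (119 mm above the bench in the stand). z axis along the oiler.
- oiler_tip (a point): The oiler's lower tip, 15 mm above the bench while it stands in the stand.
- jar: Bystander: amber glass jar 60 mm in diameter, 75 mm high, origin under its centre.
- bur_stand: Bystander: round two-step wooden stand 84 mm in diameter, 73 mm high with its burs, origin under its centre.
- file: Bystander: small file with a wooden handle, 200 mm long, lying flat, along its own x (yaw 90 degrees or so); origin on the bench under its middle.
Things that resemble listed ones, but are neither listed nor needed, are in the scene too. Leave any green or purple look-alike of the punch alone.

How it is judged:
By the outcome, as a careful person would: the job done as asked, in the order asked, and still so for the second after the job is handed in, while the arm keeps its last pose, push and grip.
It also fails if it takes over 59 s, if anything falls off the work surface, if the arm or the gripper's body presses on something with over 40 N, if the wrist force passes 120 N, or if a joint passes its speed limit or range.

ROBOT

A 6-joint arm with a two-finger parallel gripper is mounted at the origin on the work surface. World frame = base frame: x ahead of the robot, y to its left, z up, the work surface at z = 0. Lengths are in mm, angles in rad, forces in N, time in s.
With the tool pointing down it reaches from about 300 to 875 mm from the base axis. Payload 6.4 kg.
Tool frame: the origin (TCP) lies at the very end of the fingers, on their centre line; the grasp point (between the pads) lies 19 mm behind it; z points along the fingers, y is the direction in which the jaws open and shut (so a half turn about z gives the same grasp; the last joint's range is limited). The gripper opens to 85 mm and grips with 20 to 120 N. Pads are 22 mm wide; open, the fingers measure 114 mm over their backs; the gripper's body (76 mm by 85 mm) begins 54 mm behind the grasp point. The pads swing forward as they close: fully open they stand 13 mm farther back than shut.
Start: joints at [1.026, 0.181, 1.607, -0, 1.354, -0.206], TCP at [191.093, 542.332, 231.288] pointing down, gripper open.
Joint ranges: [-2.99, 2.99], [-0.89, 2.07], [0.3, 2.58], [-1.14, 4.28], [0, 2.63], [-3.12, 3.12]. Speed limits (rad/s): [2.57, 2.57, 3.01, 3.14, 3.14, 3.14].

INTERFACE

Orientations are given as a unit quaternion [w, x, y, z].
In Python, from rig import arm, imaging gives the robot as it stands. The module is installed in compiled form; this text tells all that it offers.
- The arm moves only by the tool drive_tool, never from a script. Its argument "targets" is a list of rows, each a list of 7 numbers: the shift along the tool's x, y, z in mm, then the turn, a rotation vector about the tool's x, y, z in rad, then the opening, from -1 (shut) to 1 (fully open). A call has 1 to 12 rows; each row is the pose to reach, as a shift and turn from the pose commanded when the call began, along the tool's axes at that moment; what a row does not reach only later rows make up. A row lasts 1/10 s, in which the tool goes at most 50 mm and 8.59 degrees, less where a joint would pass 70% of its speed; a pose out of reach is approached as far as the arm can. A call with a gripper value outside its range is refused whole. The fingers move at their own pace and stop on an object; "newtons" is the grip in N (left out, the last holds). Time passes only in rows, so rows that repeat a pose let the fingers close. It gives the time, the measured TCP pose, the force and the opening at its end, in the units of the state.
- arm.state(): the state, without advancing time (a new reading comes with each control period).
- imaging.snapshot(name): name is "scene" or "top"; returns a dict with "pixels" (384x512x3 uint8, blue, green, red), "range_z" (384x512 float32, mm along the optical axis (not along the pixel's ray), 0 where there is no reading), "vfov" (degrees; the focal length in pixels is half the picture's height over the tangent of half this angle, whatever the lens; pixels are square), "cx", "cy" (the principal point, pixels), "camera_from_world" (4x4, takes a point from world to camera coordinates). Camera axes: x right, y up, looking along -z (the intrinsics and any distortion apply to the point x, -y, -z); pixel columns grow to the right and rows downward; lengths in mm; the calibration is good to about 2 mm. A picture is of the moment at which its call begins.
- arm.finish_job(): hands the job in, once; it reports no verdict.
The state is a dict: "clock": time; "qpos": joint angles; "qvel": joint speeds; "joint_torque": joint torques, N m; "eef_pos": TCP position; "eef_rot": TCP orientation; "contact_force": force on the tool from outside, world axes, zero at the start; "moment": the same for the moment, N m; "opening": finger opening in mm.
Only numpy, scipy, OpenCV 4.12 (cv2) and the standard library are available. Lean on these libraries where they do the work, as an engineer would, in place of code of your own. Each camera call takes 0.05 s, during which the arm holds its last target.

## Working session

There is one attempt and no reset: what is moved stays moved. The work goes in short steps, Python scripts to look and compute and a tool call to move; the robot and the scene stay as the last step left them, time stands still between calls to the robot, and variables do not carry over. Pictures are saved under pics/ and viewed, and the job is handed in when it is done.

Besides the shell and the picture viewer there is one more tool, called as a command line: name --pt "numbers of a row" for each row, then --argument value for the rest. drive_tool: Moves the arm, as the interface text tells. Its arguments: {"type":"object","properties":{"targets":{"type":"array"},"newtons":{"type":"number"}},"required":["targets"]}

```bash
mkdir -p pics; cat > h.py <<'E'
import numpy as np,cv2
from rig import arm,imaging
def snap(n):
    s=imaging.snapshot(n); return s
def pts(s):
    z=s['range_z'];H,W=z.shape
    f=H/2/np.tan(np.radians(s['vfov'])/2)
    u,v=np.meshgrid(np.arange(W),np.arange(H))
    X=(u-s['cx'])/f*z;Y=-(v-s['cy'])/f*z
    P=np.stack([X,Y,-z,np.ones_like(z)],-1)
    return (P@np.linalg.inv(s['camera_from_world']).T)[...,:3]
def ray(s,u,v,h):
    f=s['pixels'].shape[0]/2/np.tan(np.radians(s['vfov'])/2)
    M=np.linalg.inv(s['camera_from_world'])
    d=M[:3,:3]@np.array([(u-s['cx'])/f,-(v-s['cy'])/f,-1]);o=M[:3,3]
    return o+d*(h-o[2])/d[2]
E
python3 - <<'E'
from h import *
print(arm.state())
for n in('scene','top'):
    s=snap(n);print(n,{k:s[k] for k in s if k not in('pixels','range_z')},s.keys())
    cv2.imwrite(f'pics/{n}0.png',cv2.resize(s['pixels'],(800,600)))
    np.savez(f'{n}0.npz',**s)
E
```

```text
{'clock': 0.0, 'qpos': array([ 1.02566731e+00,  1.81537358e-01,  1.60802484e+00, -4.18898070e-05,
        1.35378049e+00, -2.06290624e-01]), 'qvel': array([ 0.00039048, -0.00079271,  0.00133175,  0.00176231, -0.00177602,
        0.00142064]), 'joint_torque': array([ 6.72875613e-04, -4.44878519e+01, -3.51330900e+01, -3.05879930e-04,
        9.30382084e-03, -1.27246071e-05]), 'eef_pos': array([190.82097454, 541.82259767, 230.37808072]), 'eef_rot': array([-3.02050193e-04,  1.68605364e-01,  9.85683248e-01, -8.21488215e-04]), 'contact_force': array([ 0.06549416,  0.10124516, -0.37261968]), 'moment': array([0.03063617, 0.01311435, 0.00096898]), 'opening': 85.39691692128613}
scene {'vfov': 53.373540237189495, 'cx': 254.0906143483412, 'cy': 189.9982745612429, 'camera_from_world': array([[ 8.32936117e-01,  5.53365142e-01,  2.10835912e-03,
        -5.10678582e+02],
       [-4.12575913e-01,  6.18469268e-01,  6.68787620e-01,
         1.68098667e+02],
       [ 3.68779801e-01, -5.57927221e-01,  7.43450519e-01,
        -1.16368202e+03],
       [ 0.00000000e+00,  0.00000000e+00,  0.00000000e+00,
         1.00000000e+00]])} dict_keys(['pixels', 'range_z', 'vfov', 'cx', 'cy', 'camera_from_world'])
top {'vfov': 52.85659368289652, 'cx': 252.54643839008776, 'cy': 188.3310210197039, 'camera_from_world': array([[ 3.44960088e-03, -9.99952720e-01, -9.09162817e-03,
         8.41814895e+00],
       [ 9.82073602e-01,  1.67415632e-03,  1.88490418e-01,
        -6.28181313e+02],
       [-1.88466286e-01, -9.57886474e-03,  9.82032945e-01,
        -9.98035895e+02],
       [ 0.00000000e+00,  0.00000000e+00,  0.00000000e+00,
         1.00000000e+00]])} dict_keys(['pixels', 'range_z', 'vfov', 'cx', 'cy', 'camera_from_world'])
```

View pics/scene0.png

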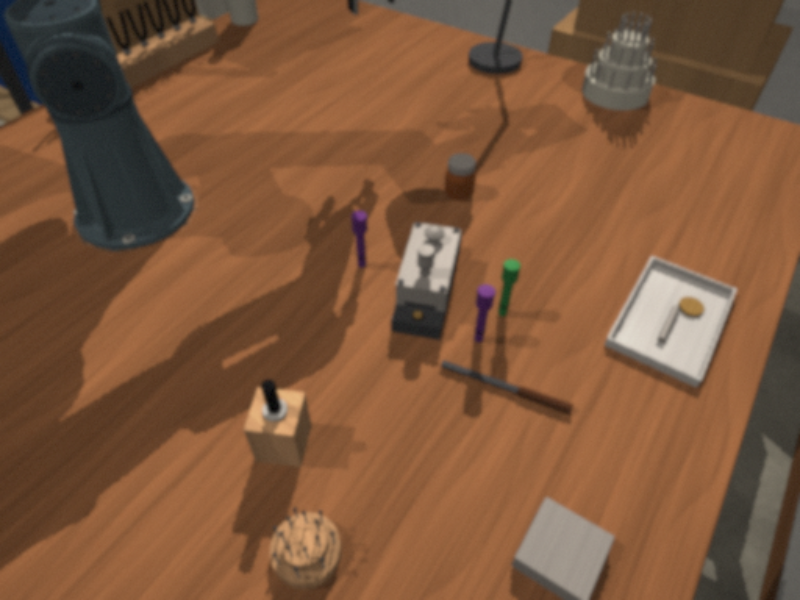

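View pics/top0.png

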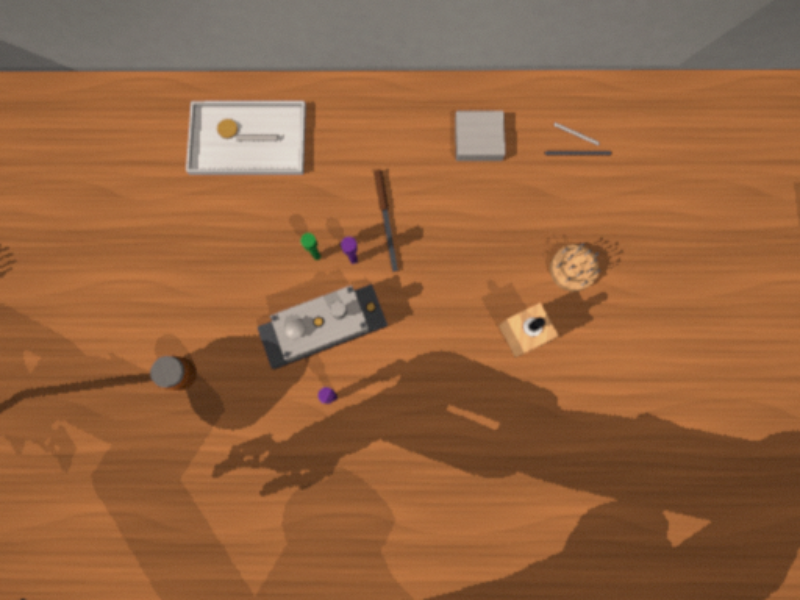

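```bash
python3 - <<'E'
from h import *
S={n:dict(np.load(n+'0.npz')) for n in('scene','top')}
a=S['top']['pixels'][165:275,155:365]; b=S['scene']['pixels'][125:310,150:320]
cv2.imwrite('pics/topc.png',cv2.resize(a,None,fx=3.8,fy=3.8,interpolation=2))
cv2.imwrite('pics/scc.png',cv2.resize(b,None,fx=3.2,fy=3.2,interpolation=2))
for n in S:
    s=S[n];P=pts(s);np.save(n+'P.npy',P)
    print(n,(s['range_z']==0).mean())
P=np.load('topP.npy')
for (u,v) in [(187,209),(216,198),(203,206),(237,196),(343,207),(200,150),(300,300),(100,300),(400,100)]:
    print(u,v,P[v,u].round(1))
P=np.load('sceneP.npy')
for (u,v) in [(273,163),(278,149),(172,245),(267,201),(350,300),(100,300),(400,100)]:
    print(u,v,P[v,u].round(1))
E
```

```text
scene 0.0038655598958333335
top 0.0038960774739583335
187 209 [565.6 181.1  96.9]
216 198 [590.  102.6 126.7]
203 206 [576.  141.6  80.8]
237 196 [611.3  53.7  33.2]
343 207 [ 564.6 -215.2  147.5]
200 150 [720.4 148.8 115.7]
300 300 [ 327.9 -120.9   -3.6]
100 300 [326.  428.9   1.8]
400 100 [ 912.7 -434.2   -2. ]
273 163 [602.7  95.8 127. ]
278 149 [571.6 172.6  98.3]
172 245 [ 570.8 -217.7  146.5]
267 201 [614.4  55.4  35.9]
350 300 [891.1 -54.1   2.6]
100 300 [ 453.2 -344.9    1.3]
400 100 [735.  698.6   6.2]
```

View pics/topc.png

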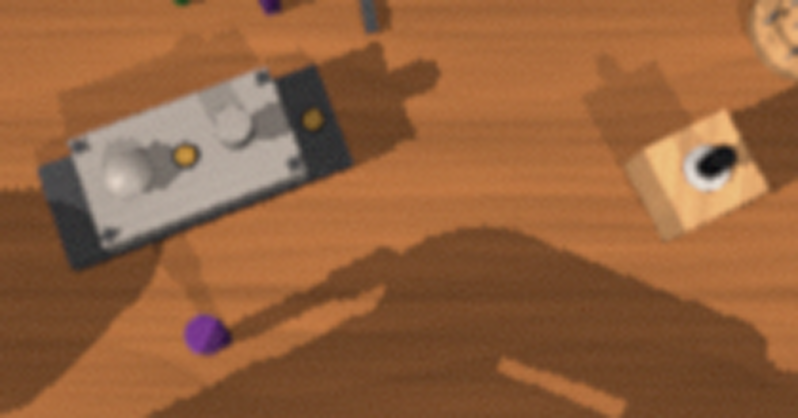

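View pics/scc.png

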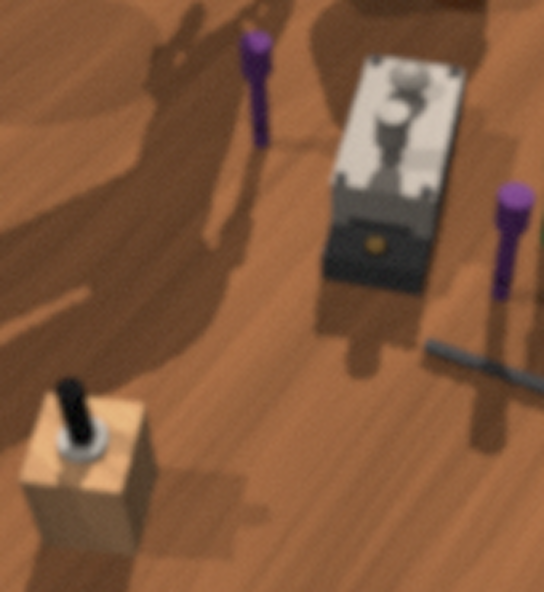

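```bash
python3 - <<'E'
from h import *
from scipy import ndimage as nd
S={n:dict(np.load(n+'0.npz')) for n in('scene','top')}
roi={'scene':{'up':(255,155,280,175),'lo':(258,192,276,208)},'top':{'up':(197,199,210,212),'lo':(231,189,245,203)}}
for n in S:
    s=S[n];P=np.load(n+'P.npy');hsv=cv2.cvtColor(s['pixels'],cv2.COLOR_BGR2HSV)
    for k,(x0,y0,x1,y1) in roi[n].items():
        m=(hsv[...,1]>110)&(hsv[...,0]>8)&(hsv[...,0]<30)
        mm=np.zeros_like(m);mm[y0:y1,x0:x1]=m[y0:y1,x0:x1]
        v,u=np.nonzero(mm)
        if len(u)==0: print(n,k,'none');continue
        print(n,k,len(u),u.mean().round(1),v.mean().round(1),ray(s,u.mean(),v.mean(),80 if k=='up' else 35).round(1))
    def blob(name,c,r,z0,z1,h,dark=None):
        m=(abs(P[...,0]-c[0])<r)&(abs(P[...,1]-c[1])<r)&(P[...,2]>z0)&(P[...,2]<z1)
        if dark is not None: m&=(s['pixels'].max(-1)<60)==dark
        v,u=np.nonzero(m)
        if len(u)<3: print(n,name,len(u));return
        r_=cv2.minAreaRect(P[m][:,:2].astype(np.float32))
        print(n,name,len(u),u.mean().round(1),v.mean().round(1),'ray',ray(s,u.mean(),v.mean(),h).round(1),'med',np.median(P[m],0).round(1),'rect',np.round(r_[0],1),np.round(r_[1],1),round(r_[2],1))
    blob('knob',(600,100),30,118,140,125)
    blob('cap',(568,178),30,92,112,99)
    blob('standtop',(565,-215),55,78,92,85)
    blob('collar',(565,-215),55,86,99,91)
    blob('handle',(565,-215),55,138,160,145)
    m=(abs(P[...,0]-580)<120)&(abs(P[...,1]-140)<150)&(P[...,2]>67)&(P[...,2]<82)&(hsv[...,1]<70)
    m=nd.binary_opening(m)
    lab,k=nd.label(m);m=lab==1+np.argmax(nd.sum(m,lab,range(1,k+1)))
    r_=cv2.minAreaRect(P[m][:,:2].astype(np.float32));print(n,'guide',m.sum(),r_)
    # purple/green lookalikes
    m=(hsv[...,1]>110)&(hsv[...,0]>125)&(hsv[...,0]<160)|(hsv[...,1]>110)&(hsv[...,0]>50)&(hsv[...,0]<80)
    lab,k=nd.label(m)
    for i in range(1,k+1):
        if (lab==i).sum()>20:
            q=P[lab==i];print(n,'look',len(q),np.median(q,0).round(),np.percentile(q,95,0).round())
E
```

```text
scene up 42 256.1 160.3 [537.5 122.9  80. ]
scene lo 30 266.9 201.2 [614.1  55.3  35. ]
scene knob 90 272.6 160.5 ray [596.3 104.5 125. ] med [597.1 102.4 127. ] rect [596.5 105.6] [24.  25.1] 29.6
scene cap 99 278.1 147.9 ray [569.9 175.7  99. ] med [570.2 176.3  97.8] rect [567.9 178.6] [32.3 28.3] 22.0
scene standtop 759 176.5 265.3 ray [ 575.1 -223.6   85. ] med [ 578.8 -228.    87.1] rect [ 570.3 -219.2] [64.7 65.8] 26.6
scene collar 672 176.1 264.0 ray [ 575.7 -223.9   91. ] med [ 576.6 -225.8   87.7] rect [ 570.5 -219.3] [64.3 64.9] 26.9
scene handle 80 171.7 246.8 ray [ 572.2 -220.4  145. ] med [ 572.7 -221.2  146.7] rect [ 571.8 -220. ] [16.8 16.2] 62.3
scene guide 1090 ((581.5308227539062, 142.85191345214844), (80.46912384033203, 154.9088134765625), 21.177261352539062)
scene look 160 [460. 117.  97.] [467. 124. 119.]
scene look 172 [717. 152.  97.] [725. 160. 119.]
scene look 186 [710.  83.  98.] [718.  91. 118.]
top up 26 203.3 205.5 [577.5 140.9  80. ]
top lo 50 239.8 194.1 [616.5  45.9  35. ]
top knob 83 215.7 197.5 ray [591.5 103.5 125. ] med [590.7 103.1 124.4] rect [591.5 104.3] [24.1 23.6] 1.9
top cap 108 188.1 210.2 ray [562.2 177.7  99. ] med [562.9 178.2  95.7] rect [562.3 178.1] [30.4 30.5] 22.9
top standtop 505 339.5 209.9 ray [ 565.9 -219.8   85. ] med [ 563.  -217.5   85.2] rect [ 567.3 -221.5] [63.3 64.8] 26.4
top collar 194 340.4 209.5 ray [ 566.1 -220.8   91. ] med [ 564.4 -219.4   87.7] rect [ 566.9 -222.5] [63.1 63.3] 28.3
top handle 44 345.1 206.0 ray [ 567.6 -221.   145. ] med [ 567.4 -221.   145.3] rect [ 567.6 -220.7] [15.3 15.1] 88.1
top guide 1388 ((577.560546875, 141.20486450195312), (81.0458755493164, 149.90049743652344), 21.045028686523438)
top look 99 [707. 155. 113.] [720. 165. 117.]
top look 110 [699.  88. 113.] [713.  99. 117.]
top look 85 [452. 119. 115.] [462. 130. 118.]
```

```bash
cat >> h.py <<'E'
from scipy.spatial.transform import Rotation as Rn
def go(target,yaw=None):
    s=arm.state();q=s['eef_rot'];R0=Rn.from_quat([q[1],q[2],q[3],q[0]])
    sh=R0.inv().apply(np.array(target,float)-s['eef_pos'])
    rv=np.zeros(3)
    if yaw is not None:
        a=np.radians(yaw);y=np.array([np.cos(a),np.sin(a),0]);z=np.array([0,0,-1.]);x=np.cross(y,z)
        rv=(R0.inv()*Rn.from_matrix(np.stack([x,y,z],1))).as_rotvec()
    print('pos',s['eef_pos'].round(1),'shift',sh.round(1),'rot',rv.round(3),'t',round(s['clock'],2),'f',s['contact_force'].round(2),'op',round(s['opening'],1),'q6',s['qpos'][5].round(2))
E
python3 -c "
from h import *
go((570,-220,200),21.2);go((380,161,231),45)"
```

```text
pos [190.8 541.9 230.5] shift [-610.8 -592.5   31.2] rot [-0.002  0.     0.862] t 0.1 f [ 0.57 -0.35 -0.02] op 85.9 q6 -0.21
pos [190.8 541.9 230.5] shift [-3.050e+02 -2.964e+02 -2.000e-01] rot [-0.002  0.     0.447] t 0.1 f [ 0.57 -0.35 -0.02] op 85.9 q6 -0.21
```

drive_tool --pt "-25 -25 0 0 0 0.04 1" --pt "-50 -50 0 0 0 0.08 1" --pt "-75 -75 0 0 0 0.12 1" --pt "-102 -99 0 0 0 0.16 1" --pt "-130 -126 0 0 0 0.2 1" --pt "-158 -153 0 0 0 0.24 1" --pt "-185 -180 0 0 0 0.28 1" --pt "-210 -205 0 0 0 0.32 1" --pt "-235 -230 0 0 0 0.36 1" --pt "-260 -254 0 0 0 0.4 1" --pt "-285 -278 0 0 0 0.43 1" --pt "-305 -296 0 0 0 0.45 1"

```text
clock: 1.3
eef_pos: [380.7, 160.1, 231.1]
eef_rot: [-0.0, 0.385, 0.923, -0.0]
contact_force: [-0.2, -0.8, 0.6]
opening: 85.5
```

```bash
python3 -c "
from h import *
go((570,-220.5,200),21.2)"
```

```text
pos [380.7 160.1 231.1] shift [-403.7 -133.    31.2] rot [-0.    0.    0.41] t 1.3 f [-0.2  -0.84  0.63] op 85.5 q6 -0.67
```

drive_tool --pt "-34 -11 0 0 0 0.04 1" --pt "-68 -22 0 0 0 0.08 1" --pt "-102 -33 2 0 0 0.12 1" --pt "-136 -44 5 0 0 0.16 1" --pt "-170 -56 8 0 0 0.2 1" --pt "-204 -67 11 0 0 0.24 1" --pt "-238 -78 14 0 0 0.28 1" --pt "-272 -89 17 0 0 0.32 1" --pt "-306 -100 20 0 0 0.35 1" --pt "-340 -112 24 0 0 0.38 1" --pt "-374 -123 28 0 0 0.4 1" --pt "-403.5 -133 31 0 0 0.41 1"

```text
clock: 2.5
eef_pos: [570.6, -219.8, 199.4]
eef_rot: [-0.001, 0.565, 0.825, -0.0]
contact_force: [0.8, 0.1, 0.6]
opening: 85.6
```

```bash
python3 - <<'E'
from h import *
go((570,-220.5,102),21.2)
for n,c in(('scene',(110,170,270,300)),('top',(270,150,420,260))):
    s=snap(n);np.savez(n+'1.npz',**s);x0,y0,x1,y1=c
    cv2.imwrite(f'pics/{n}1.png',cv2.resize(s['pixels'][y0:y1,x0:x1],None,fx=4,fy=4,interpolation=2))
E
```

```text
pos [ 570.6 -219.8  199.4] shift [-0.6 -0.7 97.4] rot [-0.001 -0.001  0.001] t 2.5 f [0.82 0.13 0.6 ] op 85.6 q6 -0.93
```

View pics/scene1.png

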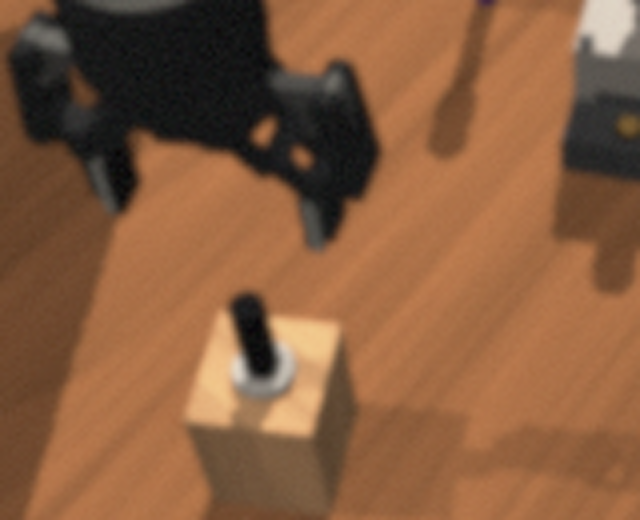

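View pics/top1.png

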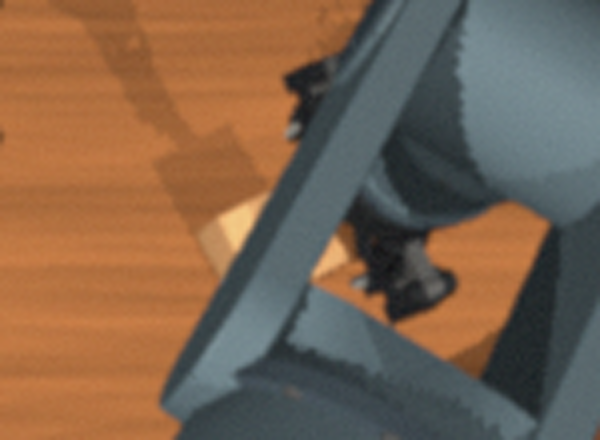

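```bash
python3 - <<'E'
from h import *
s=dict(np.load('scene1.npz'));P=pts(s)
for h in(199,205,212):
    a=ray(s,139.5,222.5,h);b=ray(s,189.5,231,h);print(h,a.round(1),b.round(1),((a+b)/2).round(1),np.linalg.norm(a-b))
m=(abs(P[...,0]-570)<90)&(abs(P[...,1]+220)<90)&(P[...,2]>175)&(P[...,2]<230)&(s['range_z']>0)
print(P[m][:,2].min())
q=P[m];
for z in(205,210,215,220):
  w=q[abs(q[:,2]-z)<4];e=(w[:,:2]-[570.6,-219.8])@[.933,.36]
  for g in(e<0,e>0):print(z,g.sum(),w[g].mean(0).round(1) if g.any() else '')
E
```

```text
199 [ 519.7 -235.6  199. ] [ 607.3 -199.9  199. ] [ 563.5 -217.8  199. ] 94.64318336999978
205 [ 524.  -238.2  205. ] [ 610.7 -202.8  205. ] [ 567.4 -220.5  205. ] 93.61963462768416
212 [ 529.1 -241.1  212. ] [ 614.7 -206.3  212. ] [ 571.9 -223.7  212. ] 92.4254944283157
214.87156670031106
205 0 
205 0 
210 0 
210 0 
215 11 [ 530.5 -232.7  217.2]
215 3 [ 619.2 -207.5  216.8]
220 29 [ 530.8 -236.2  220.3]
220 14 [ 619.7 -208.9  221.1]
```

drive_tool --pt "0 0 20 0 0 0 1" --pt "0 0 45 0 0 0 1" --pt "-0.5 -0.5 70 0 0 0 0.6" --pt "-0.5 -0.5 85 0 0 0 0.2" --pt "-0.5 -0.5 96 0 0 0 0" --pt "-0.5 -0.5 96 0 0 0 0" --pt "-0.5 -0.5 96 0 0 0 -0.1" --newtons 40

```text
clock: 3.3
eef_pos: [570.5, -218.9, 105.0]
eef_rot: [0.0, 0.564, 0.826, 0.0]
contact_force: [-0.2, -0.3, 0.5]
opening: 38.4
```

```bash
python3 - <<'E'
from h import *
go((570,-220.5,102),21.2)
for n,c in(('scene',(110,170,270,300)),):
    s=snap(n);np.savez(n+'1.npz',**s);x0,y0,x1,y1=c
    cv2.imwrite(f'pics/{n}2.png',cv2.resize(s['pixels'][y0:y1,x0:x1],None,fx=4,fy=4,interpolation=2))
E
```

```text
pos [ 570.5 -218.9  105. ] shift [-1.3 -1.1  3. ] rot [0.001 0.001 0.002] t 3.3 f [-0.16 -0.26  0.46] op 38.4 q6 -0.93
```

View pics/scene2.png

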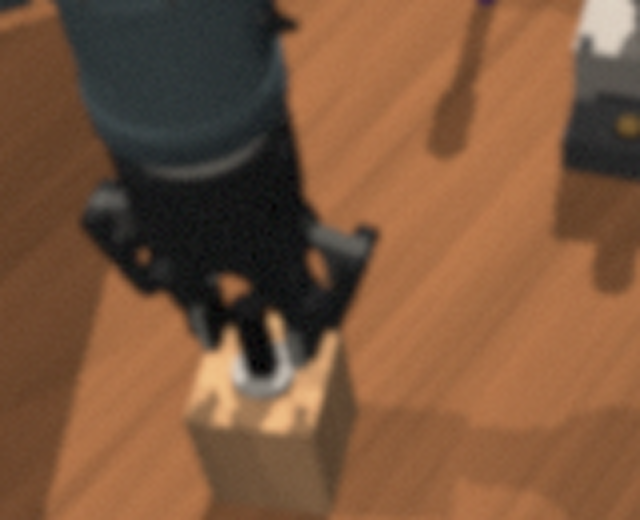

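drive_tool --pt "-1.3 -1.1 3 0 0 0 -0.1" --pt "-1.3 -1.1 3 0 0 0 -0.4" --pt "-1.3 -1.1 3 0 0 0 -0.6" --pt "-1.3 -1.1 3 0 0 0 -1" --pt "-1.3 -1.1 3 0 0 0 -1" --pt "-1.3 -1.1 3 0 0 0 -1" --pt "-1.3 -1.1 3 0 0 0 -1" --pt "-1.3 -1.1 3 0 0 0 -1" --newtons 40

```text
clock: 4.15
eef_pos: [569.8, -220.7, 101.8]
eef_rot: [0.0, 0.564, 0.826, -0.0]
contact_force: [-1.6, -0.9, 5.7]
opening: 16.9
```

```bash
python3 - <<'E'
from h import *
go((570,-220.5,222),21.2)
for n,c in(('scene',(110,170,270,300)),):
    s=snap(n);np.savez(n+'1.npz',**s);x0,y0,x1,y1=c
    cv2.imwrite(f'pics/{n}3.png',cv2.resize(s['pixels'][y0:y1,x0:x1],None,fx=4,fy=4,interpolation=2))
E
```

```text
pos [ 569.8 -220.7  101.8] shift [   0.     0.3 -120.2] rot [0.    0.001 0.002] t 4.15 f [-1.6  -0.89  5.72] op 16.9 q6 -0.94
```

View pics/scene3.png

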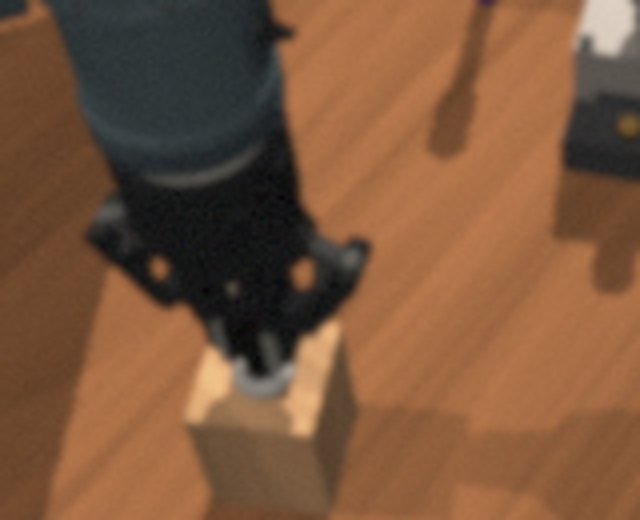

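drive_tool --pt "0 0 -8 0 0 0 -1" --pt "0 0 -20 0 0 0 -1" --pt "0 0 -40 0 0 0 -1" --pt "0 0 -65 0 0 0 -1" --pt "0 0 -90 0 0 0 -1" --pt "0 0 -115 0 0 0 -1" --pt "0 0 -133 0 0 0 -1" --pt "0 0 -140 0 0 0 -1" --pt "0 0 -140 0 0 0 -1"

```text
clock: 5.1
eef_pos: [570.1, -220.7, 242.8]
eef_rot: [0.001, 0.564, 0.826, 0.0]
contact_force: [-0.2, -0.0, -0.9]
opening: 16.7
```

```bash
python3 - <<'E'
from h import *
go((579.5,141.7,242),21.2)
for n,c in(('scene',(110,100,270,300)),):
    s=snap(n);np.savez(n+'1.npz',**s);x0,y0,x1,y1=c
    cv2.imwrite(f'pics/{n}4.png',cv2.resize(s['pixels'][y0:y1,x0:x1],None,fx=3,fy=3,interpolation=2))
E
```

```text
pos [ 570.1 -220.7  242.8] shift [3.342e+02 1.405e+02 3.000e-01] rot [0.002 0.002 0.002] t 5.1 f [-0.21 -0.01 -0.9 ] op 16.7 q6 -0.94
```

View pics/scene4.png

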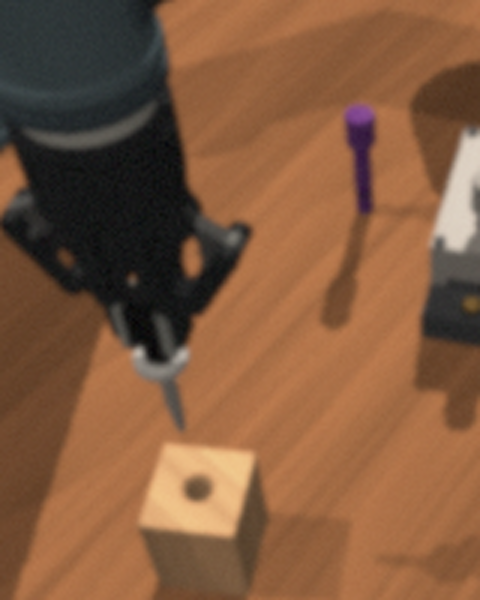

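```bash
python3 - <<'E'
from h import *
s=dict(np.load('scene1.npz'))
for h in(152,156,160):print(ray(s,170.7,242.7,h).round(1))
print('hole',ray(s,176,262.7,85).round(1))
E
```

```text
[ 568.5 -217.4  152. ]
[ 570.9 -219.1  156. ]
[ 573.3 -220.8  160. ]
hole [ 570.3 -219.5   85. ]
```

drive_tool --pt "28 12 0 0 0 0 -1" --pt "56 24 0 0 0 0 -1" --pt "84 36 0 0 0 0 -1" --pt "112 48 0 0 0 0 -1" --pt "140 60 0 0 0 0 -1" --pt "170 72 0 0 0 0 -1" --pt "200 84 0 0 0 0 -1" --pt "230 96 0 0 0 0 -1" --pt "260 108 0 0 0 0 -1" --pt "288 120 0 0 0 0 -1" --pt "314 131 0 0 0 0 -1" --pt "334 140.5 0 0 0 0 -1"

```text
clock: 6.35
eef_pos: [577.8, 143.5, 239.4]
eef_rot: [-0.001, 0.564, 0.826, -0.001]
contact_force: [0.9, -0.1, -0.3]
opening: 17.5
```

```bash
python3 - <<'E'
from h import *
go((579.5,141.7,180),21.2)
for n,c in(('scene',(200,90,330,220)),('top',(140,150,300,260))):
    s=snap(n);np.savez(n+'1.npz',**s);x0,y0,x1,y1=c
    cv2.imwrite(f'pics/{n}5.png',cv2.resize(s['pixels'][y0:y1,x0:x1],None,fx=4,fy=4,interpolation=2))
E
```

```text
pos [577.8 143.5 239.4] shift [-2.4  1.1 59.4] rot [-0.003 -0.001  0.003] t 6.35 f [ 0.88 -0.13 -0.26] op 17.5 q6 -0.33
```

View pics/scene5.png

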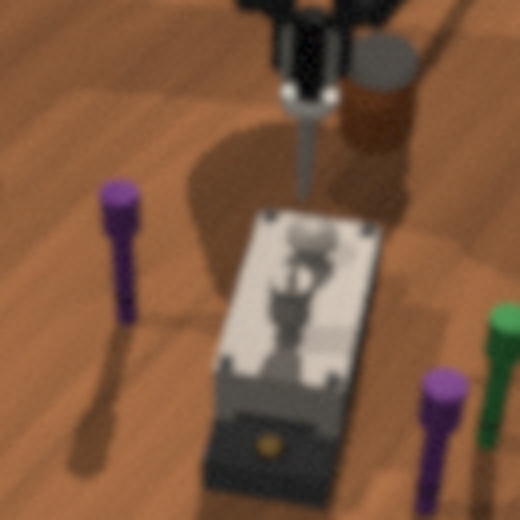

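View pics/top5.png

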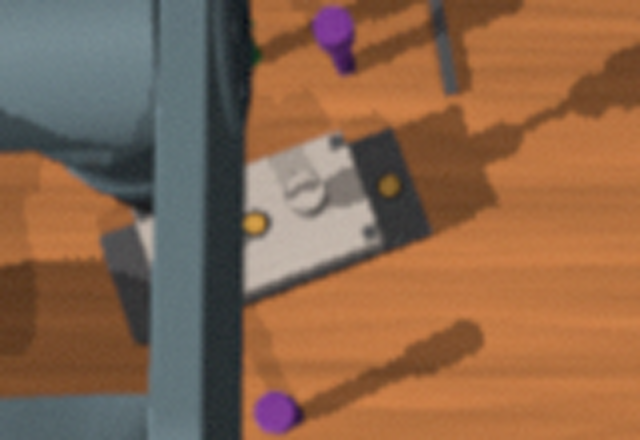

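```bash
python3 - <<'E'
from h import *
s=dict(np.load('scene1.npz'))
for h in(152.6,):print('tip',ray(s,276.3,139.5,h).round(1))
print('lo scene',ray(s,200+270/4,90+445/4,35))
s=dict(np.load('top1.npz'))
print('up',ray(s,204,205.8,80),'lo',ray(s,237.5,196.5,35))
E
```

```text
tip [579.7 146.1 152.6]
lo scene [615.47178216  56.06567179  35.        ]
up [576.65223041 139.06150082  80.        ] lo [609.60640042  52.23441097  35.        ]
```

drive_tool --pt "-2 1 0 0 0 0 -1" --pt "-3 1 15 0 0 0 -1" --pt "-3 1 35 0 0 0 -1" --pt "-3 1 52 0 0 0 -1" --pt "-3 1 60 0 0 0 -1" --pt "-3 1 63 0 0 0 -1" --pt "-3 1 63 0 0 0 -1"

```text
clock: 7.15
eef_pos: [581.0, 138.7, 177.8]
eef_rot: [-0.0, 0.564, 0.825, -0.0]
contact_force: [0.6, 0.1, 0.0]
opening: 17.2
```

```bash
python3 - <<'E'
from h import *
go((579.3,141,166),21.2)
for n,c in(('scene',(200,90,330,220)),('top',(140,150,300,260))):
    s=snap(n);np.savez(n+'1.npz',**s);x0,y0,x1,y1=c
    cv2.imwrite(f'pics/{n}6.png',cv2.resize(s['pixels'][y0:y1,x0:x1],None,fx=4,fy=4,interpolation=2))
E
```

```text
pos [581.  138.7 177.8] shift [ 2.7 -0.7 11.8] rot [-0.001 -0.     0.001] t 7.15 f [0.64 0.11 0.05] op 17.2 q6 -0.34
```

View pics/scene6.png

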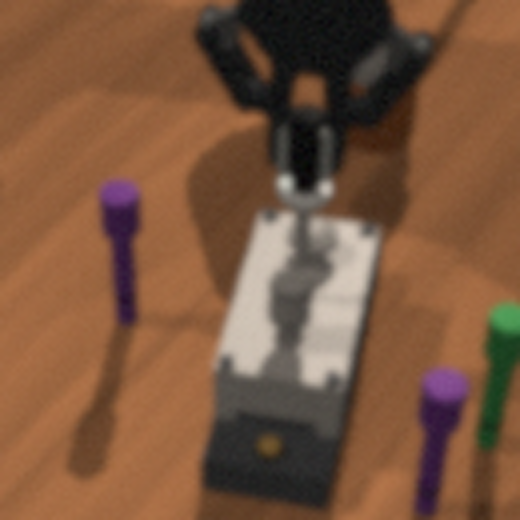

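drive_tool --pt "2.5 0 4 0 0 0 -1" --pt "2.5 0 8 0 0 0 -1" --pt "2.5 0 9 0 0 0 -1" --pt "2.5 0 9 0 0 0 -1"

```text
clock: 7.65
eef_pos: [579.9, 141.7, 169.0]
eef_rot: [-0.0, 0.564, 0.826, -0.0]
contact_force: [0.3, -0.6, -1.1]
opening: 17.1
```

```bash
python3 - <<'E'
from h import *
go((579.8,141,166),21.2)
E
```

```text
pos [579.9 141.7 169. ] shift [-0.6 -0.4  3. ] rot [-0.001 -0.     0.002] t 7.65 f [ 0.29 -0.56 -1.07] op 17.1 q6 -0.33
```

drive_tool --pt "0 0 1 0 0 0 -1" --pt "0 0 2 0 0 0 -1" --pt "0 0 3 0 0 0 -1" --pt "0 0 3 0 0 0 -1"

```text
clock: 8.05
eef_pos: [580.2, 141.6, 166.3]
eef_rot: [0.0, 0.564, 0.826, 0.0]
contact_force: [0.7, -0.9, 1.4]
opening: 17.1
```

drive_tool --pt "0 0 1 0 0 0 -1" --pt "0 0 1.5 0 0 0 -1" --pt "0 0 1.5 0 0 0 -1"

```text
clock: 8.35
eef_pos: [580.3, 141.6, 165.0]
eef_rot: [0.0, 0.564, 0.826, 0.0]
contact_force: [-0.1, 0.3, 1.9]
opening: 17.1
```

drive_tool --pt "0 0 1 0 0 0 -1" --pt "0 0 1.5 0 0 0 -1" --pt "0 0 1.5 0 0 0 -1"

```text
clock: 8.65
eef_pos: [580.3, 141.7, 163.4]
eef_rot: [0.0, 0.564, 0.826, 0.0]
contact_force: [0.6, 0.4, 2.1]
opening: 16.7
```

drive_tool --pt "0 0 1 0 0 0 -1" --pt "0 0 1 0 0 0 -1" --pt "0 0 1 0 0 0 -1"

```text
clock: 8.95
eef_pos: [580.3, 141.7, 162.6]
eef_rot: [0.0, 0.564, 0.826, 0.0]
contact_force: [-1.1, 0.0, 3.9]
opening: 17.0
```

drive_tool --pt "0 0 0.5 0 0 0 -1" --pt "0 0 1 0 0 0 -1" --pt "0 0 1 0 0 0 -1"

```text
clock: 9.25
eef_pos: [580.6, 141.7, 162.3]
eef_rot: [0.0, 0.564, 0.826, 0.0]
contact_force: [-2.4, 0.0, 9.0]
opening: 16.9
```

```bash
python3 - <<'E'
from h import *
go((579.8,141,166),21.2)
s=snap('scene');cv2.imwrite('pics/s7.png',cv2.resize(s['pixels'][100:200,220:320],None,fx=6,fy=6,interpolation=2))
s=snap('top');cv2.imwrite('pics/t7.png',cv2.resize(s['pixels'][160:260,140:300],None,fx=4,fy=4,interpolation=2))
go((579.8,141,166),21.2)
E
```

```text
pos [580.6 141.7 162.3] shift [-0.3 -0.9 -3.7] rot [0.001 0.    0.002] t 9.25 f [-2.41  0.04  9.05] op 16.9 q6 -0.33
pos [580.5 141.7 162.3] shift [-0.3 -0.9 -3.7] rot [0.001 0.    0.002] t 9.35 f [-2.89 -0.97  8.55] op 17.1 q6 -0.33
```

View pics/s7.png

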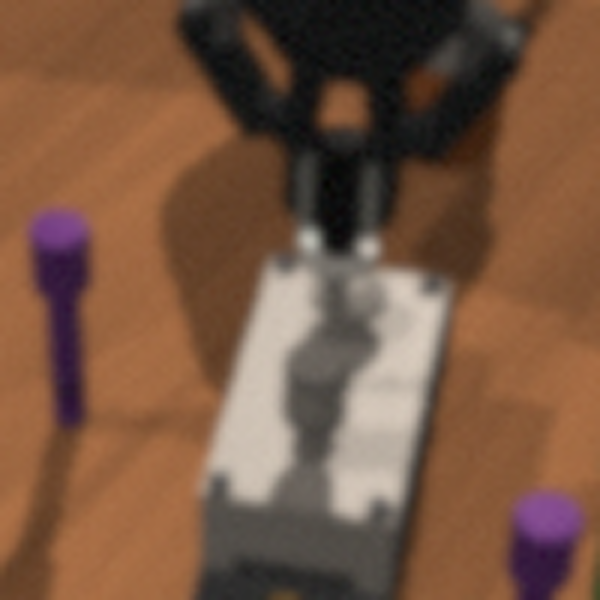

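View pics/t7.png

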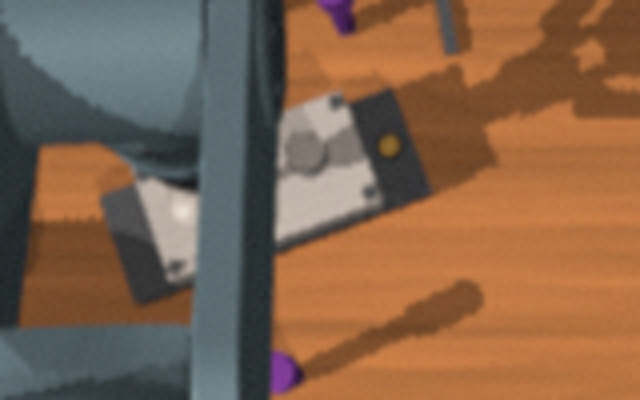

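drive_tool --pt "0 0 -3 0 0 0 -1" --pt "0 0 -12 0 0 0 -1" --pt "0 0 -30 0 0 0 -1" --pt "0 0 -50 0 0 0 -1" --pt "0 0 -68 0 0 0 -1" --pt "0 0 -78 0 0 0 -1" --pt "0 0 -78 0 0 0 -1"

```text
clock: 10.05
eef_pos: [580.9, 141.7, 240.8]
eef_rot: [0.001, 0.564, 0.826, 0.001]
contact_force: [0.6, -0.5, -0.6]
opening: 16.9
```

```bash
python3 - <<'E'
from h import *
go((612.8,54.3,240),21.2)
E
```

```text
pos [580.9 141.7 240.8] shift [-93.   -2.    0.9] rot [0.002 0.001 0.002] t 10.05 f [ 0.62 -0.45 -0.62] op 16.9 q6 -0.33
```

drive_tool --pt "-15 0 0 0 0 0 -1" --pt "-35 -1 0 0 0 0 -1" --pt "-58 -1 0 0 0 0 -1" --pt "-78 -2 0 0 0 0 -1" --pt "-90 -2 0 0 0 0 -1" --pt "-93 -2 0 0 0 0 -1" --pt "-93 -2 15 0 0 0 -1" --pt "-93 -2 40 0 0 0 -1" --pt "-93 -2 65 0 0 0 -1" --pt "-93 -2 84 0 0 0 -1" --pt "-93 -2 93 0 0 0 -1" --pt "-93 -2 93 0 0 0 -1"

```text
clock: 11.25
eef_pos: [610.4, 55.1, 143.9]
eef_rot: [-0.002, 0.564, 0.826, -0.001]
contact_force: [0.2, -0.2, -1.4]
opening: 17.3
```

```bash
python3 - <<'E'
from h import *
go((612.8,54.3,122),21.2)
s=snap('scene');cv2.imwrite('pics/s8.png',cv2.resize(s['pixels'][110:230,210:330],None,fx=5,fy=5,interpolation=2))
E
```

```text
pos [610.4  55.1 143.9] shift [-1.7  2.  21.9] rot [-0.004 -0.002  0.003] t 11.25 f [ 0.25 -0.18 -1.38] op 17.3 q6 -0.48
```

View pics/s8.png

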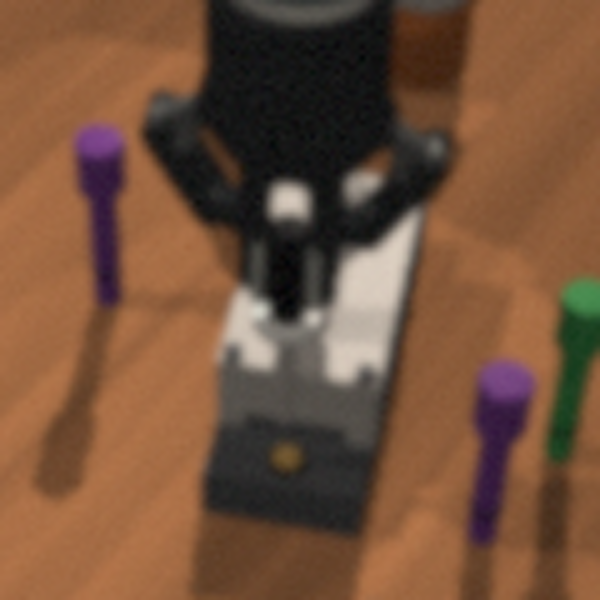

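drive_tool --pt "0 0 5 0 0 0 -1" --pt "0 0 10 0 0 0 -1" --pt "0 0 10 0 0 0 -1" --pt "0 0 10 0 0 0 -1"

```text
clock: 11.7
eef_pos: [612.2, 54.2, 136.5]
eef_rot: [0.0, 0.564, 0.826, 0.0]
contact_force: [0.1, -0.4, 0.2]
opening: 16.9
```

```bash
python3 - <<'E'
from h import *
go((612.8,54.3,122),21.2)
s=snap('scene');cv2.imwrite('pics/s9.png',cv2.resize(s['pixels'][110:230,210:330],None,fx=5,fy=5,interpolation=2))
E
```

```text
pos [612.2  54.2 136.5] shift [-0.2  0.6 14.5] rot [0.    0.    0.002] t 11.7 f [ 0.09 -0.37  0.15] op 16.9 q6 -0.48
```

View pics/s9.png

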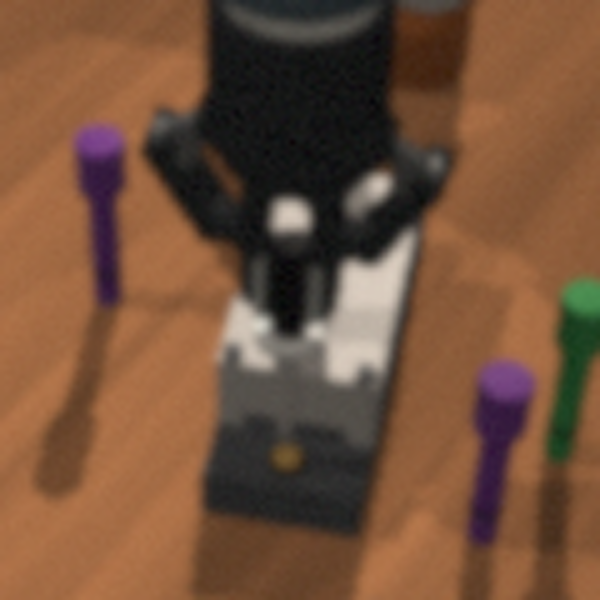

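drive_tool --pt "0 0 5 0 0 0 -1" --pt "0 0.5 10 0 0 0 -1" --pt "0 0.5 13 0 0 0 -1" --pt "0 0.5 14 0 0 0 -1" --pt "0 0.5 14 0 0 0 -1"

```text
clock: 12.25
eef_pos: [612.3, 54.5, 122.0]
eef_rot: [-0.0, 0.564, 0.826, -0.0]
contact_force: [0.0, -0.3, 0.1]
opening: 17.3
```

```bash
python3 - <<'E'
from h import *
go((612.8,54.3,122),21.2)
s=snap('scene');cv2.imwrite('pics/s10.png',cv2.resize(s['pixels'][150:230,230:310],None,fx=7,fy=7,interpolation=2))
E
```

```text
pos [612.3  54.5 122. ] shift [-0.3  0.4 -0. ] rot [-0.001 -0.     0.002] t 12.25 f [ 0.01 -0.31  0.12] op 17.3 q6 -0.48
```

View pics/s10.png

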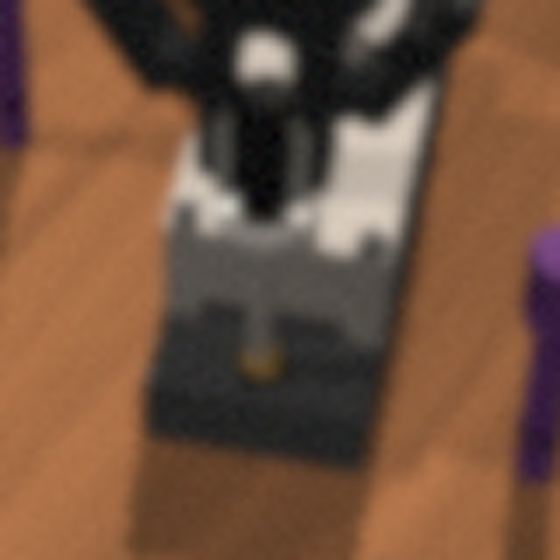

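drive_tool --pt "0 0 -3 0 0 0 -1" --pt "-2 0.5 -3 0 0 0 -1" --pt "-2 0.5 -1 0 0 0 -1" --pt "-2 0.5 1.5 0 0 0 -1" --pt "-2 0.5 2 0 0 0 -1" --pt "-2 0.5 2 0 0 0 -1"

```text
clock: 12.9
eef_pos: [613.9, 52.7, 120.4]
eef_rot: [0.0, 0.564, 0.826, 0.0]
contact_force: [0.8, -0.7, 0.8]
opening: 16.7
```

```bash
python3 - <<'E'
from h import *
go((613.2,53,122),21.2)
s=snap('scene');cv2.imwrite('pics/s11.png',cv2.resize(s['pixels'][180:220,245:290],None,fx=14,fy=14,interpolation=2))
E
```

```text
pos [613.9  52.7 120.4] shift [ 0.5 -0.6 -1.6] rot [0.    0.    0.002] t 12.9 f [ 0.76 -0.69  0.8 ] op 16.7 q6 -0.48
```

View pics/s11.png

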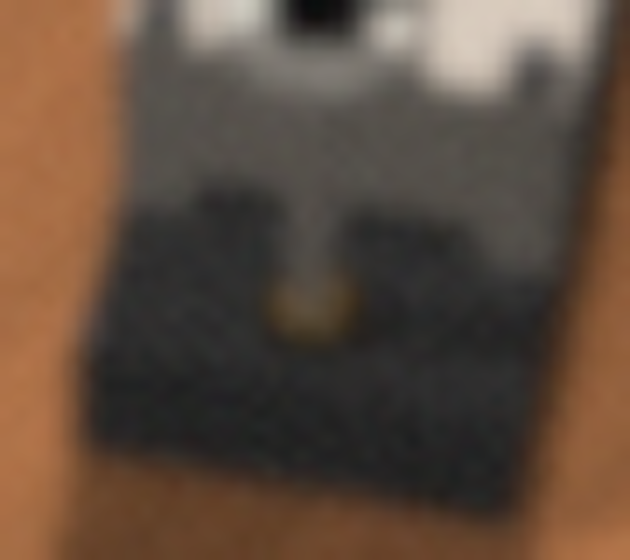

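Tip sits within the button, at about (312, 300) in this crop. Pressing on.

drive_tool --pt "0 0 0.8 0 0 0 -1" --pt "0 0 1.5 0 0 0 -1" --pt "0 0 1.5 0 0 0 -1"

```text
clock: 13.25
eef_pos: [613.9, 52.7, 119.0]
eef_rot: [0.0, 0.564, 0.826, 0.0]
contact_force: [0.2, -0.4, 1.3]
opening: 17.2
```

drive_tool --pt "0 0 0.8 0 0 0 -1" --pt "0 0 1 0 0 0 -1" --pt "0 0 1 0 0 0 -1"

```text
clock: 13.55
eef_pos: [613.9, 52.7, 118.0]
eef_rot: [0.0, 0.564, 0.826, 0.0]
contact_force: [0.4, -0.0, 3.1]
opening: 16.9
```

drive_tool --pt "0 0 0.8 0 0 0 -1" --pt "0 0 1 0 0 0 -1" --pt "0 0 1 0 0 0 -1"

```text
clock: 13.85
eef_pos: [614.1, 52.7, 117.5]
eef_rot: [0.0, 0.564, 0.826, 0.0]
contact_force: [-1.8, -0.5, 6.5]
opening: 17.0
```

drive_tool --pt "0 0 -3 0 0 0 -1" --pt "0 0 -12 0 0 0 -1" --pt "0 0 -30 0 0 0 -1" --pt "0 0 -55 0 0 0 -1" --pt "0 0 -80 0 0 0 -1" --pt "0 0 -100 0 0 0 -1" --pt "0 0 -110 0 0 0 -1" --pt "0 0 -110 0 0 0 -1"

```text
clock: 14.65
eef_pos: [614.2, 52.8, 228.2]
eef_rot: [0.001, 0.564, 0.826, 0.001]
contact_force: [0.5, -0.1, -0.5]
opening: 17.1
```

```bash
python3 - <<'E'
from h import *
go((570,-220.6,220),21.2)
s=snap('scene');cv2.imwrite('pics/s12.png',cv2.resize(s['pixels'][90:230,210:330],None,fx=4,fy=4,interpolation=2))
E
```

```text
pos [614.2  52.8 228.2] shift [-238.6 -140.6    8.2] rot [0.002 0.001 0.002] t 14.65 f [ 0.46 -0.14 -0.55] op 17.1 q6 -0.48
```

View pics/s12.png

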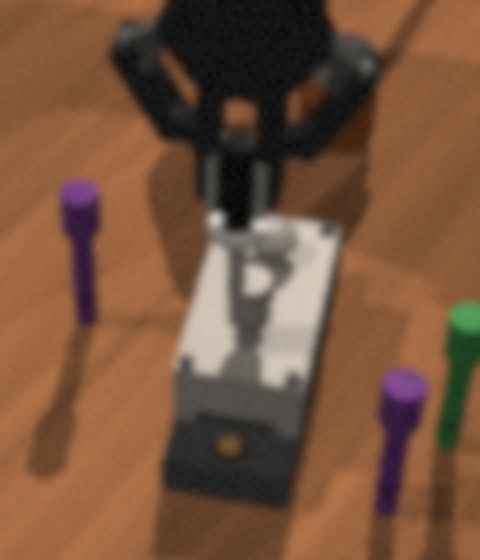

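drive_tool --pt "-20 -12 0 0 0 0 -1" --pt "-45 -26 0 0 0 0 -1" --pt "-75 -44 0 0 0 0 -1" --pt "-105 -62 0 0 0 0 -1" --pt "-135 -80 0 0 0 0 -1" --pt "-165 -98 0 0 0 0 -1" --pt "-195 -115 0 0 0 0 -1" --pt "-220 -130 0 0 0 0 -1" --pt "-234 -138 0 0 0 0 -1" --pt "-238.5 -140.5 0 0 0 0 -1" --pt "-238.5 -140.5 0 0 0 0 -1" --pt "-238.5 -140.5 0 0 0 0 -1"

```text
clock: 15.9
eef_pos: [569.6, -219.2, 226.4]
eef_rot: [-0.001, 0.564, 0.826, 0.0]
contact_force: [0.4, 0.6, -1.0]
opening: 17.1
```

```bash
python3 - <<'E'
from h import *
go((569.9,-220.6,190),21.2)
s=snap('scene');cv2.imwrite('pics/s13.png',cv2.resize(s['pixels'][170:300,110:250],None,fx=5,fy=4,interpolation=2))
s=snap('scene');cv2.imwrite('pics/s13.png',cv2.resize(s['pixels'][170:300,110:250],None,fx=4,fy=4,interpolation=2))
E
```

```text
pos [ 569.6 -219.2  226.4] shift [-1.5 -0.3 36.3] rot [-0.    -0.001  0.003] t 15.9 f [ 0.37  0.55 -1.05] op 17.1 q6 -0.93
```

View pics/s13.png

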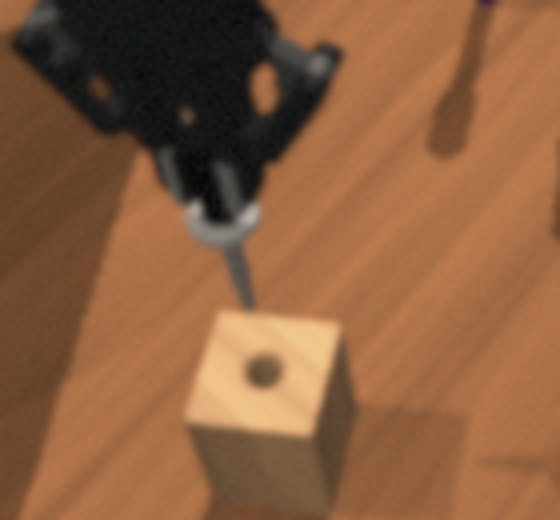

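drive_tool --pt "-0.5 0 10 0 0 0 -1" --pt "-0.5 0 22 0 0 0 -1" --pt "-0.5 0 32 0 0 0 -1" --pt "-0.5 0 36 0 0 0 -1" --pt "-0.5 0 36 0 0 0 -1" --pt "-0.5 0 36 0 0 0 -1"

```text
clock: 16.6
eef_pos: [569.8, -221.0, 190.8]
eef_rot: [-0.0, 0.564, 0.826, 0.0]
contact_force: [-0.1, 0.4, -0.3]
opening: 16.8
```

```bash
python3 - <<'E'
from h import *
go((569.9,-220.6,102),21.2)
s=snap('scene');cv2.imwrite('pics/s14.png',cv2.resize(s['pixels'][220:290,140:210],None,fx=8,fy=8,interpolation=2))
E
```

```text
pos [ 569.8 -221.   190.8] shift [ 0.4  0.3 88.8] rot [ 0.    -0.     0.002] t 16.6 f [-0.11  0.4  -0.3 ] op 16.8 q6 -0.94
```

View pics/s14.png

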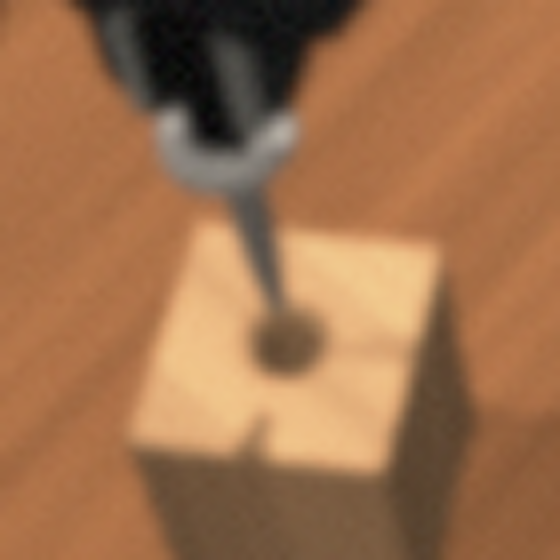

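```bash
python3 - <<'E'
from h import *
s=dict(np.load('scene1.npz'))
print(ray(s,175,258.4,104),ray(s,176,262.75,85))
E
```

```text
[ 572.22216356 -220.38476547  104.        ] [ 570.38240832 -219.61220115   85.        ]
```

Aligned within 2 mm (hole has 4+ mm play). Insert.

drive_tool --pt "0.4 0 10 0 0 0 -1" --pt "0.4 0 22 0 0 0 -1" --pt "0.4 0 34 0 0 0 -1" --pt "0.4 0 46 0 0 0 -1" --pt "0.4 0 58 0 0 0 -1" --pt "0.4 0 70 0 0 0 -1" --pt "0.4 0 80 0 0 0 -1" --pt "0.4 0 85 0 0 0 -1" --pt "0.4 0 87 0 0 0 -1" --pt "0.4 0 87 0 0 0 -1"

```text
clock: 17.65
eef_pos: [569.6, -220.6, 103.7]
eef_rot: [0.0, 0.564, 0.826, -0.0]
contact_force: [0.1, -0.5, 0.8]
opening: 16.9
```

drive_tool --pt "0 0 1 0 0 0 -1" --pt "0 0 2 0 0 0 -1" --pt "0 0 2 0 0 0 -1"

```text
clock: 17.95
eef_pos: [569.7, -220.6, 102.0]
eef_rot: [0.0, 0.564, 0.826, 0.0]
contact_force: [1.0, 0.5, -1.0]
opening: 17.1
```

drive_tool --pt "0 0 0.5 0 0 0 -1" --pt "0 0 1 0 0 0 -1" --pt "0 0 1 0 0 0 -1"

```text
clock: 18.25
eef_pos: [569.8, -220.7, 101.8]
eef_rot: [0.0, 0.564, 0.826, -0.0]
contact_force: [-2.0, 1.6, 4.7]
opening: 17.1
```

drive_tool --pt "0 0 0 0 0 0 -0.3" --pt "0 0 0 0 0 0 0" --pt "0 0 0 0 0 0 0.2" --pt "0 0 0 0 0 0 0.2" --pt "0 0 0 0 0 0 0.2" --pt "0 0 0 0 0 0 0.2"

```text
clock: 18.85
eef_pos: [569.5, -220.6, 100.7]
eef_rot: [-0.0, 0.564, 0.826, 0.0]
contact_force: [-0.4, 0.5, 0.1]
opening: 51.8
```

drive_tool --pt "0 0 -8 0 0 0 0.2" --pt "0 0 -25 0 0 0 0.2" --pt "0 0 -50 0 0 0 0.2" --pt "0 0 -75 0 0 0 0.2" --pt "0 0 -100 0 0 0 0.2" --pt "0 0 -118 0 0 0 0.2" --pt "0 0 -120 0 0 0 0.2"

```text
clock: 19.55
eef_pos: [571.1, -221.5, 224.7]
eef_rot: [0.003, 0.564, 0.826, 0.0]
contact_force: [0.2, -1.2, -1.0]
opening: 51.2
```

```bash
python3 - <<'E'
from h import *
go((594.4,104,220),21.2)
s=snap('scene');cv2.imwrite('pics/s15.png',cv2.resize(s['pixels'][170:300,110:250],None,fx=4,fy=4,interpolation=2))
E
```

```text
pos [ 571.1 -221.5  224.7] shift [294.8 140.    3.7] rot [0.004 0.005 0.002] t 19.55 f [ 0.24 -1.19 -0.96] op 51.2 q6 -0.94
```

View pics/s15.png

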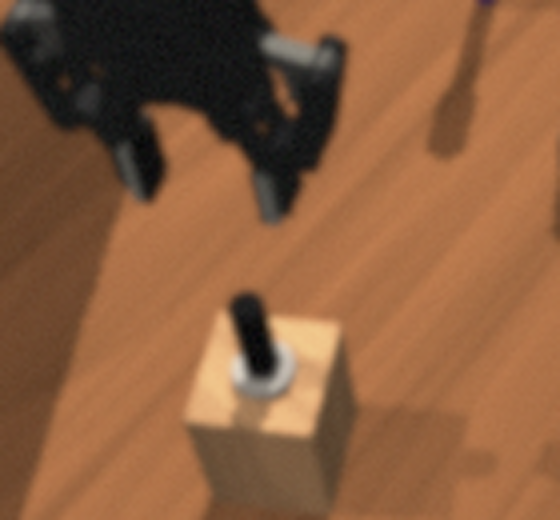

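drive_tool --pt "20 10 0 0 0 0 0.2" --pt "48 22 0 0 0 0 0.2" --pt "78 37 0 0 0 0 0.2" --pt "108 51 0 0 0 0 0.2" --pt "138 66 0 0 0 0 0.2" --pt "168 80 0 0 0 0 0.2" --pt "198 94 0 0 0 0 0.2" --pt "228 108 0 0 0 0 0.2" --pt "258 122 0 0 0 0 0.2" --pt "282 134 0 0 0 0 0.2" --pt "294 140 0 0 0 0 0.2" --pt "294 140 0 0 0 0 0.2"

```text
clock: 20.8
eef_pos: [592.5, 105.6, 219.6]
eef_rot: [-0.001, 0.563, 0.826, -0.0]
contact_force: [-0.3, -0.4, -0.4]
opening: 51.4
```

drive_tool --pt "0 0 0 0 0 0 0.2" --pt "0 0 0 0 0 0 0.2"

```text
clock: 21.0
eef_pos: [593.1, 102.8, 220.5]
eef_rot: [-0.0, 0.565, 0.825, -0.0]
contact_force: [0.2, -0.1, -0.5]
opening: 51.3
```

```bash
python3 - <<'E'
from h import *
go((594.6,103.6,150),21.2)
s=snap('scene');cv2.imwrite('pics/s16.png',cv2.resize(s['pixels'][90:230,210:330],None,fx=4,fy=4,interpolation=2))
E
```

```text
pos [593.1 102.8 220.5] shift [ 0.2  1.7 70.5] rot [-0.001  0.     0.001] t 21.0 f [ 0.19 -0.09 -0.5 ] op 51.3 q6 -0.4
```

View pics/s16.png

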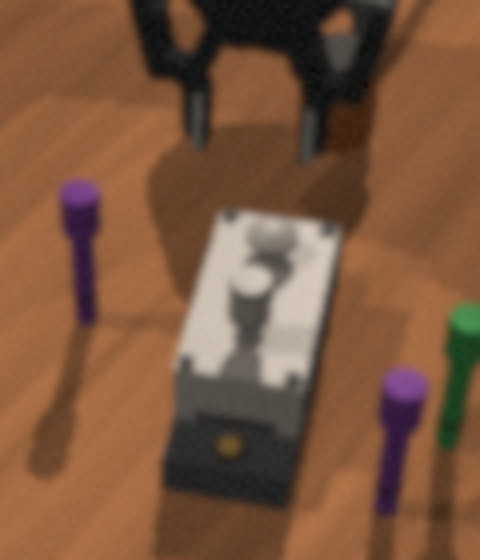

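drive_tool --pt "0 1.5 15 0 0 0 0.2" --pt "0 1.5 35 0 0 0 0.2" --pt "0 1.5 55 0 0 0 0.2" --pt "0 1.5 70 0 0 0 0.2" --pt "0 1.5 75 0 0 0 0.2" --pt "0 1.5 75 0 0 0 0.2" --pt "0 1.5 75 0 0 0 0.2"

```text
clock: 21.75
eef_pos: [595.1, 104.6, 146.5]
eef_rot: [0.0, 0.564, 0.826, 0.0]
contact_force: [0.5, 0.1, 0.5]
opening: 51.3
```

```bash
python3 - <<'E'
from h import *
go((594.6,103.6,91),21.2)
s=snap('scene');cv2.imwrite('pics/s17.png',cv2.resize(s['pixels'][110:210,220:320],None,fx=6,fy=6,interpolation=2))
E
```

```text
pos [595.1 104.6 146.5] shift [-0.8 -0.9 55.5] rot [0.001 0.    0.002] t 21.75 f [0.5  0.12 0.46] op 51.3 q6 -0.39
```

View pics/s17.png

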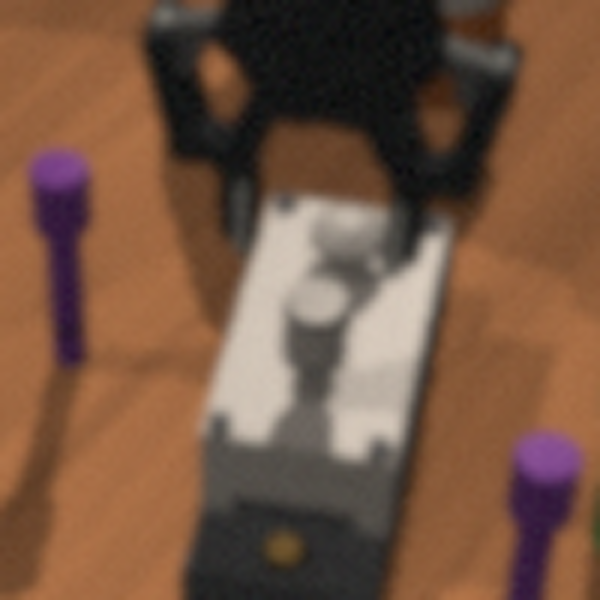

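drive_tool --pt "-0.6 -0.6 10 0 0 0 0.2" --pt "-0.6 -0.6 22 0 0 0 0.2" --pt "-0.6 -0.6 35 0 0 0 0.2" --pt "-0.6 -0.6 46 0 0 0 0.2" --pt "-0.6 -0.6 54 0 0 0 0.2" --pt "-0.6 -0.6 54 0 0 0 0.2" --pt "-0.6 -0.6 54 0 0 0 0.2"

```text
clock: 22.5
eef_pos: [594.2, 104.0, 91.6]
eef_rot: [-0.0, 0.564, 0.826, -0.0]
contact_force: [-0.1, 0.0, 0.3]
opening: 51.1
```

```bash
python3 - <<'E'
from h import *
go((594.6,103.6,91),21.2)
s=snap('scene');cv2.imwrite('pics/s18.png',cv2.resize(s['pixels'][110:210,220:320],None,fx=6,fy=6,interpolation=2))
E
```

```text
pos [594.2 104.   91.6] shift [-0.5  0.2  0.6] rot [-0.    -0.     0.002] t 22.5 f [-0.07  0.02  0.3 ] op 51.1 q6 -0.4
```

View pics/s18.png

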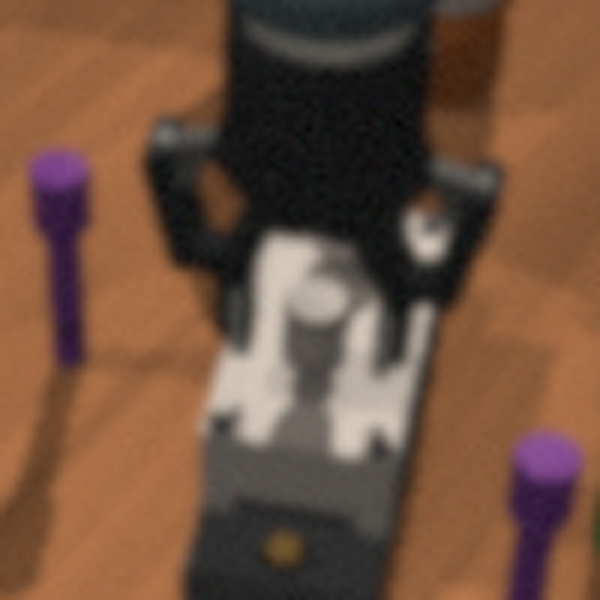

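drive_tool --pt "0 0 0 0 0 0 -0.1" --pt "0 0 0 0 0 0 -0.25" --pt "0 0 0 0 0 0 -0.3" --pt "0 0 0 0 0 0 -0.3" --pt "0 0 0 0 0 0 -0.3" --newtons 20

```text
clock: 23.05
eef_pos: [594.2, 104.0, 91.9]
eef_rot: [0.0, 0.564, 0.826, 0.0]
contact_force: [-0.2, 0.0, -0.1]
opening: 30.1
```

drive_tool --pt "0 0 0 0 0 0 -0.4" --pt "0 0 0 0 0 0 -0.6" --pt "0 0 0 0 0 0 -1" --pt "0 0 0 0 0 0 -1" --pt "0 0 0 0 0 0 -1" --newtons 20

```text
clock: 23.55
eef_pos: [594.4, 104.0, 91.9]
eef_rot: [0.0, 0.564, 0.826, 0.0]
contact_force: [0.0, -0.9, 0.4]
opening: 25.4
```

```bash
python3 - <<'E'
from h import *
go((594.6,103.6,91),21.2)
s=arm.state();f=s['contact_force'];print('die x',f[:2]@[.933,.36],'die y',f[:2]@[-.36,.933],s['moment'])
sn=snap('scene');cv2.imwrite('pics/s19.png',cv2.resize(sn['pixels'][110:210,220:320],None,fx=6,fy=6,interpolation=2))
E
```

```text
pos [594.4 104.   91.9] shift [-0.4  0.1  0.9] rot [0.    0.    0.002] t 23.55 f [ 0.04 -0.87  0.36] op 25.4 q6 -0.4
die x -0.27552491917989386 die y -0.8214620560854078 [ 0.08598586 -0.0700165   0.0060112 ]
```

View pics/s19.png

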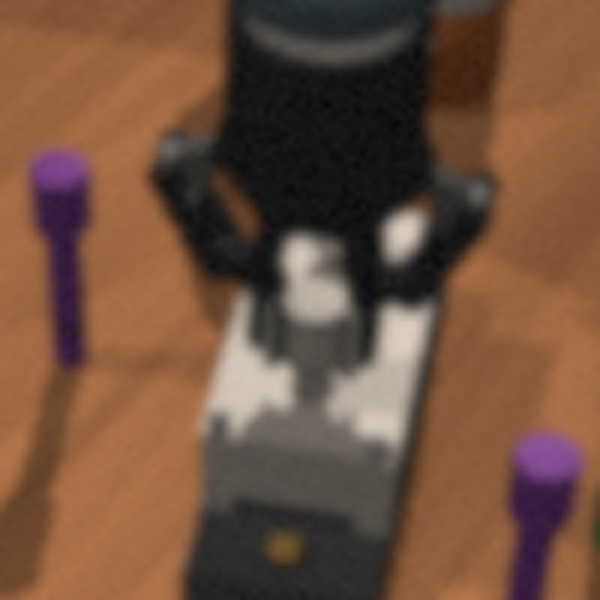

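drive_tool --pt "0 0 0 0 0 0 -1" --pt "0 0 0 0 0 0 -1" --pt "0 0 -2 0 0 0 -1" --pt "0 0 -4 0 0 0 -1" --pt "0 0 -7 0 0 0 -1" --pt "0 0 -10 0 0 0 -1" --pt "0 0 -10 0 0 0 -1" --newtons 30

```text
clock: 24.3
eef_pos: [594.3, 104.0, 102.3]
eef_rot: [0.0, 0.564, 0.826, 0.0]
contact_force: [1.1, 0.3, -1.6]
opening: 25.2
```

```bash
python3 - <<'E'
from h import *
go((594.4,104,131.9),21.2)
s=arm.state();f=s['contact_force'];print('die x',f[:2]@[.933,.36],'die y',f[:2]@[-.36,.933],s['moment'])
sn=snap('scene');cv2.imwrite('pics/s20.png',cv2.resize(sn['pixels'][110:210,220:320],None,fx=6,fy=6,interpolation=2))
E
```

```text
pos [594.3 104.  102.3] shift [ -0.    0.1 -29.6] rot [0.    0.    0.002] t 24.3 f [ 1.14  0.28 -1.63] op 25.2 q6 -0.4
die x 1.1646942111586196 die y -0.14740223165375518 [-0.00437109 -0.02669263  0.02714404]
```

View pics/s20.png

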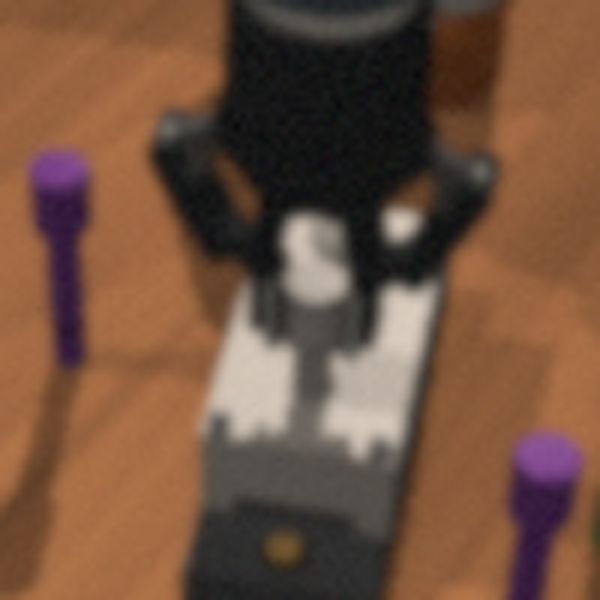

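drive_tool --pt "0 0 -2 0 0 0 -1" --pt "0 0 -5 0 0 0 -1" --pt "0 0 -9 0 0 0 -1" --pt "0 0 -13 0 0 0 -1" --pt "0 0 -17 0 0 0 -1" --pt "0 0 -21 0 0 0 -1" --pt "0 0 -25 0 0 0 -1" --pt "0 0 -27.5 0 0 0 -1" --pt "0 0 -29.5 0 0 0 -1" --pt "0 0 -29.5 0 0 0 -1" --pt "0 0 -29.5 0 0 0 -1"

```text
clock: 25.45
eef_pos: [594.1, 104.0, 131.2]
eef_rot: [-0.0, 0.564, 0.826, -0.0]
contact_force: [0.4, -0.4, -1.3]
opening: 25.3
```

```bash
python3 - <<'E'
from h import *
go((594.4,104,131.9),21.2)
s=arm.state();f=s['contact_force'];print('die x',f[:2]@[.933,.36],'die y',f[:2]@[-.36,.933],s['moment'])
sn=snap('scene');np.savez('fin.npz',**sn);cv2.imwrite('pics/s21.png',cv2.resize(sn['pixels'][130:190,245:300],None,fx=10,fy=10,interpolation=2))
E
```

```text
pos [594.1 104.  131.2] shift [-0.1  0.3 -0.7] rot [-0.    -0.     0.002] t 25.45 f [ 0.44 -0.37 -1.29] op 25.3 q6 -0.4
die x 0.2816366408686692 die y -0.5033370544667788 [-0.01872323  0.00236078 -0.01996394]
```

View pics/s21.png

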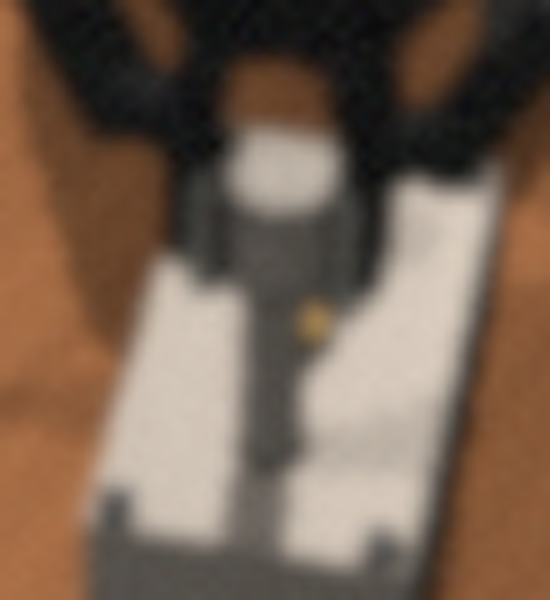

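drive_tool --pt "0 0 -0.3 0 0 0 -1" --pt "0 0 -0.3 0 0 0 -1" --pt "0 0 -0.3 0 0 0 -1"

```text
clock: 25.8
eef_pos: [594.1, 104.0, 131.5]
eef_rot: [-0.0, 0.564, 0.826, -0.0]
contact_force: [0.1, 0.8, -1.7]
opening: 25.3
```

```bash
python3 - <<'E'
from h import *
go((594.4,104,131.9),21.2)
P0=np.load('sceneP.npy')
for k in range(2):
    sn=snap('scene');P=pts(sn)
    g=cv2.cvtColor(sn['pixels'],cv2.COLOR_BGR2GRAY)
    # knob top: bright region near rows 143-150, cols 268-278
    m=np.zeros(g.shape,bool);m[144:150,269:277]=1;m&=g>140
    print(m.sum(),np.median(P[m],0).round(1))
    m0=(abs(P0[...,0]-597)<9)&(abs(P0[...,1]-103)<9)&(P0[...,2]>120);print(np.median(P0[m0],0).round(1))
    cap=(abs(P[...,0]-570)<10)&(abs(P[...,1]-176)<10)&(P[...,2]>90)&(P[...,2]<108);print('cap',cap.sum(),np.median(P[cap],0))
print(g[168:182,268:277])
t=snap('top');np.savez('fint.npz',**t);cv2.imwrite('pics/t22.png',cv2.resize(t['pixels'],(800,600)));cv2.imwrite('pics/s22.png',cv2.resize(sn['pixels'],(800,600)))
cv2.imwrite('pics/s23.png',cv2.resize(sn['pixels'][165:185,260:285],None,fx=24,fy=24,interpolation=2))
go((594.4,104,131.9),21.2)
E
```

```text
pos [594.1 104.  131.5] shift [-0.1  0.3 -0.4] rot [-0.    -0.     0.002] t 25.8 f [ 0.13  0.81 -1.73] op 25.3 q6 -0.4
46 [593.8 105.6 167.3]
[598.  100.8 127. ]
cap 2 [564.35894132 184.16175981 101.54676773]
46 [594.2 105.4 167.2]
[598.  100.8 127. ]
cap 1 [565.43828038 182.36693349 101.68197251]
[[171 133  97  80  77  78 100 145 181]
 [168 128  94  80  79  80 107 152 189]
 [166 124  92  81  78  81 110 154 189]
 [165 123  92  81  77  83 110 152 187]
 [162 118  88  80  76  79 103 144 175]
 [156 113  87  80  76  79  92 130 162]
 [149 107  82  75  75  71  90 124 156]
 [148 103  78  74  72  74  97 132 160]
 [151 107  77  71  71  84 119 155 174]
 [144 106  89  84  85 104 141 174 187]
 [132 108  99  94 100 123 157 186 195]
 [127 109 101 101 112 133 168 191 198]
 [125 107 101 103 114 139 173 190 197]
 [119 103 102 105 115 145 174 192 198]]
pos [594.2 104.  131.6] shift [-0.1  0.2 -0.3] rot [-0.     0.     0.002] t 25.95 f [ 0.07  0.51 -1.23] op 25.1 q6 -0.4
```

View pics/s23.png

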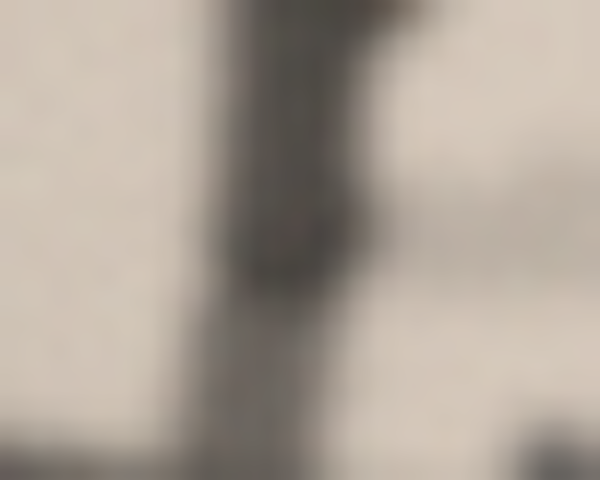

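View pics/s22.png

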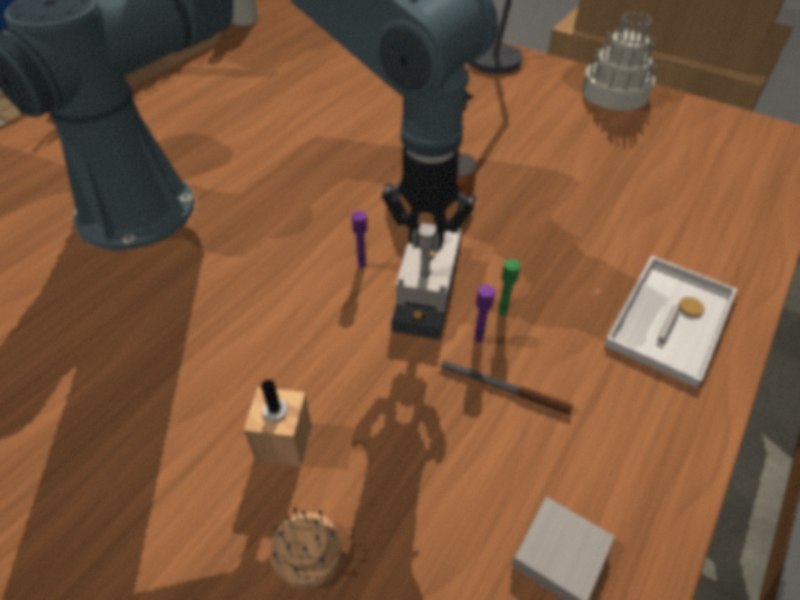

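View pics/t22.png

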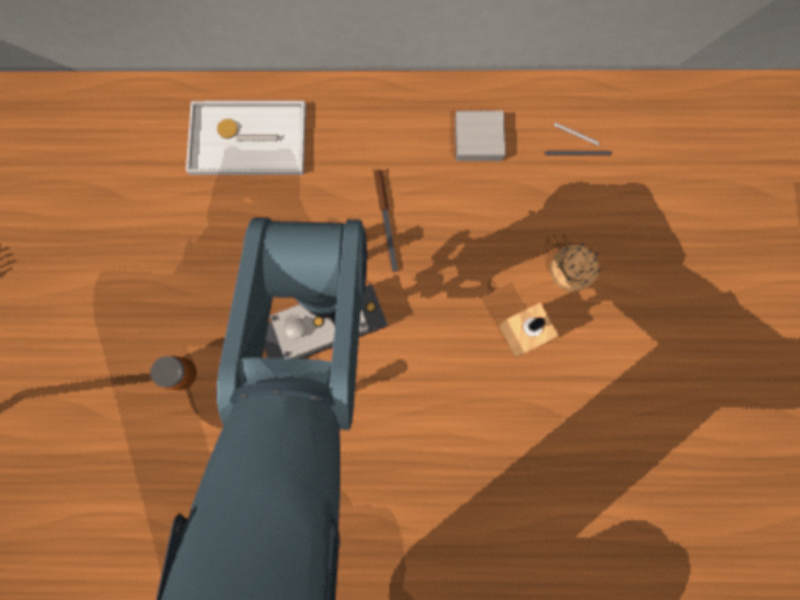

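```bash
python3 - <<'E'
from h import *
P=pts(dict(np.load('fint.npz')));P0=np.load('topP.npy')
for Q in(P0,P):
    m=(np.hypot(Q[...,0]-562.5,Q[...,1]-178)<14)&(Q[...,2]>85)&(Q[...,2]<130);print(m.sum(),np.median(Q[m],0).round(1))
go((594.4,104,131.9),21.2)
arm.finish_job()
E
```

```text
87 [562.9 177.8  96.5]
90 [562.8 177.7  96.3]
pos [594.2 104.  131.6] shift [-0.1  0.2 -0.3] rot [-0.     0.     0.002] t 25.95 f [ 0.07  0.51 -1.23] op 25.1 q6 -0.4
the job is handed in; nothing more can be done
```

The job is finished and handed in at about 26 s. The drum-knob punch is held with its groove level with the guide plate's top.

- **Oiling:** I pressed the upper point, then the lower, until each bottomed: about 4 mm of travel, with 9 N at the end on the upper and 6.5 N on the lower. The lower button was seen up again after release; the upper showed in the top picture at the end.
- **Oiler:** It is back in its stand, with the gripper at the same height as when I picked it up. The last pictures show it upright.
- **Punch:** I drew it straight up with side forces of about 1 N or less. The gripper rose 39.7 mm and the camera depth gave 40.2 mm for the knob, against 40 mm needed. The shank darkens slightly where it meets the plate, as the groove should, but the picture is too coarse to be sure. It is held with a 30 N grip.
- **Everything else:** The other punch's cap kept its height and position within 0.2 mm. The other things on the bench look unmoved in the pictures.

The two cameras disagreed by up to about 5 mm. I averaged them and corrected against the gripper and oiler tip seen in the pictures, and moved the tip 2 mm before pressing the lower point.

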